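# Turn the tube rotator until the capped tube stands upright

## Robot

A 6-joint arm with a two-finger parallel gripper is mounted at the origin on the work surface. World frame = base frame: x ahead of the robot, y to its left, z up, the work surface at z = 0. Lengths are in mm, angles in rad, forces in N, time in s.
With the tool pointing down it reaches from about 300 to 775 mm from the base axis. Payload 14.6 kg.
Tool frame: the origin (TCP) lies midway between the tips of the shut fingers; the grasp point (between the pads) lies 19 mm behind it (manip.hold_point_z is the distance from the TCP to the grasp point, in mm); z points along the fingers, y is the direction in which the jaws open and shut (so a half turn about z gives the same grasp; the last joint's range is limited). The gripper opens to 94 mm and grips with 3 to 60 N. Pads are 16 mm wide; open, the fingers measure 119 mm over their backs; the gripper's body (75 mm by 177 mm) begins 78 mm behind the grasp point.
Start: joints at [1.1, 0.3, 1.521, -0, 1.321, -0.067], TCP at [216.1, 505.757, 205.446] pointing down, gripper open.
Joint ranges: [-3.03, 3.03], [-0.79, 2.21], [0.23, 2.52], [-1.04, 4.18], [0, 3.07], [-2.55, 2.55]. Speed limits (rad/s): [2.22, 2.22, 2.57, 3.14, 3.14, 3.14].

## Interface

Orientations are given as [roll, pitch, yaw] about the fixed x, y, z axes, in that order (R = Rz(yaw) Ry(pitch) Rx(roll)).
In Python, from cell import manip gives the robot as it stands.
- The arm moves only by the shell command python3 -m crank 'ROWS' [OPENING] [FORCE]. ROWS is JSON, a list of rows, each an object with "offset": the shift along the world's x, y, z in m, a list of three; "spin": the turn about the world's z in degrees. In form: [{"offset": [dx, dy, dz], "spin": spin}, ...]. A call has exactly 8 rows; each row is the pose to reach, as a shift and turn from the pose measured when the call began; what a row does not reach only later rows make up. A row lasts 1/12 s, in which the tool goes at most 41.7 mm and 7.16 degrees, less where a joint would pass 70% of its speed; a pose out of reach is approached as far as the arm can. A call with a gripper value outside its range is refused whole. OPENING is the opening, from 0 (shut) to 1 (fully open), set as the call begins (- or left out, the last holds). The fingers move at their own pace and stop on an object; FORCE is the grip in N (left out, the last holds). Time passes only in rows, so rows that repeat a pose let the fingers close, or fill a call up. It gives the time, the measured TCP pose, the force and the opening at its end, in the units of the state.
- manip.read_state(): the state, without advancing time (a new reading comes with each control period).
- manip.camera(name): name is "scene" or "top" or "wrist"; returns a dict with "pixels" (400x640x3 uint8, red, green, blue), "fx", "fy", "cx", "cy" (pixels), "extrinsics" (4x4, takes a point from world to camera coordinates); the wrist camera has in their place "hand_eye" (4x4, takes a point from camera to tool coordinates, whose origin is the TCP and whose axes are the flange's). Camera axes: x right, y down, z forward; pixel columns grow to the right and rows downward; lengths in mm; the calibration is good to about 2 mm. A picture is of the moment at which its call begins: read the wrist's pose just before it. There is no depth.
- manip.sign_off(): hands the job in, once; it reports no verdict.
Trained networks look in a picture, given as the dict that the camera call returned (one of the last four; its "shot" number tells which), for a name from the list of things; names that differ only in an ending like _2 or _b are one class to them, and where a whole thing is asked for, a point or a joint stands for the part that bears it (a point fixed in the world has none). Each returns a list of dicts, best first, with "conf" (0 to 1); they miss things now and then, are a little off and sometimes report something else, mostly with a low value. They report only what shows in the picture. A call takes as long as a camera call.
- manip.search_frame(picture, name): "location" ([x, y, z] in mm, in world coordinates, good to about 4 mm: the middle of the surface that is visible of it).
- manip.masks_of(picture, name): "mask" (400x640 bool, what is visible of it).
The state is a dict: "clock": time; "joints": joint angles; "qd": joint speeds; "effort": joint torques, N m; "eef_pos": TCP position; "eef_rot": TCP orientation; "wrist_force": force on the tool from outside, world axes, zero at the start; "moment": the same for the moment, N m; "finger_gap": finger opening in mm.
Only numpy, scipy, OpenCV 4.12 (cv2) and the standard library are available. Lean on these libraries where they do the work, as an engineer would, in place of code of your own. Each camera call takes 0.05 s, during which the arm holds its last target. There are 200 camera calls.

## Task

Turn the tube rotator's wheel by hand until its red-capped tube points straight up, gently pushing one blue spoke after another with the fingertips. Do not grip the spokes or touch the tube, leave the flask, bottle and dishes around it where they stand, and finish with the hand clear and the wheel at rest.

Things in the scene. Friction and masses are not known exactly. Their poses are not given: they have to be found in the camera images.
- stand: The rotator's drive unit, fixed to the bench; place and yaw (within 0.3 rad) vary. Origin: on the bench right below the wheel's centre; x is the wheel's shaft, pointing away from the robot, y left, z up. White housing 120 mm wide on the robot's side of the wheel (own x -166 to -50 mm), top at 200 mm; foot plate 14 mm high, x -170 to +30, y +-75 mm.
- hub (a point): Centre of the wheel, 165 mm right above the stand's origin. The wheel stands upright, facing the robot, in the stand's y-z plane. This frame turns with it: z along the tube, x the shaft. Hub disc of 32 mm radius, 24 mm thick, no rim: six arms 60 degrees apart with free outer ends, one of them the tube, five blue spokes.
- cap (a point): The outer end of the tube's red cap, 140 mm from the wheel's centre. The tube is clear, 16 mm in diameter with a white label, in a black holder; cap 21 mm in diameter.
- wheel (a joint): Wheel angle a, rad; 0 or 2 pi = tube straight up. Growing a is clockwise as the robot sees it: the tube points along (-sin a) y + (cos a) z of the stand, spoke k (1 to 5) likewise with a + k x 60 degrees. Starts at 2.1 to 4.18 (tube hanging to one side). Turns both ways with a drag of 0.12 N m, stays where it is left, hardly coasts after slow pushes.
- faces_cw: The sides of the five blue spokes that face clockwise as the robot sees it (half of each bar's thickness). A spoke is a flat bar, 22 mm wide along the shaft, 10 mm thick, ending 120 mm from the wheel's centre in a black rubber bumper 11 mm thick, 24 mm wide. Origin at the wheel's centre, axes as hub.
- faces_ccw: The other sides of the five spokes, facing anticlockwise. Origin at the wheel's centre, axes as hub.
- tube: The sample tube with its black holder, fixed to the wheel; it reaches from 25 to 140 mm from the wheel's centre along its own z axis. Origin at the wheel's centre. Not to be touched.
- flask: Bystander: empty conical glass flask, loose, 74 mm across the foot, 125 mm high, to one side of the wheel. Origin at the centre of its underside.
- bottle: Bystander: amber bottle with a blue cap, loose, 56 mm in diameter, 125 mm high, to the other side of the wheel. Origin at the centre of its underside.
- dishes: Bystander: two stacked dishes, clear and reddish brown, loose, 90 mm in diameter, 32 mm high, beyond the wheel. Origin at the centre of the underside.

How it is judged (in metres and radians):
At the end, for the whole second after the job is handed in: The tube's axis is within 0.14 rad (8 degrees) of straight up, red cap on top; the wheel is at rest (under 0.05 rad/s); flask, bottle and dishes stand upright within 20 mm of where they started (angle between cap's own z axis and vertical below 0.14 rad and velocity of joint wheel between -0.05 and 0.05 rad/s and distance of each of flask, bottle, dishes from where it was at the start of the episode below 0.02 m and angle between each of flask, bottle, dishes's own z axis and vertical below 0.1 rad); the robot touches nothing.
It fails at once if the tube or its holder is touched by the robot (more than 1 N) (contact force between any of the fingers, the arm and tube above 1 N).
It fails at once if a spoke is pinched: the fingers press clockwise and anticlockwise sides at once (more than 2 N each) (contact force between the fingers and faces_cw above 2 N and contact force between the fingers and faces_ccw above 2 N).
It fails at once if a spoke is forced (more than 30 N) (contact force between any of the fingers, the arm and faces_cw above 30 N or contact force between any of the fingers, the arm and faces_ccw above 30 N).
It fails at once if flask, bottle or dishes are moved by 20 mm or more, lifted or tipped (distance of any of flask, bottle, dishes from where it was at the start of the episode above 0.02 m or angle between any of flask, bottle, dishes's own z axis and vertical above 0.3 rad).
It also fails if it takes over 58 s, if anything falls off the work surface, if the arm or the gripper's body presses on something with over 40 N, if the wrist force passes 120 N, or if a joint passes its speed limit or range.

## Working session

There is one attempt and no reset: what is moved stays moved. The work goes in short steps, Python scripts to look and compute and a shell command to move; the robot and the scene stay as the last step left them, time stands still between calls to the robot, and variables do not carry over. Pictures are saved under pics/ and viewed, about 8 in all and at most 12, crops included, and the job is handed in when it is done.

```bash
mkdir -p pics; ls; python3 - <<'E'
from cell import manip
import cv2
s=manip.read_state(); print(s)
for n in ["scene","top"]:
    p=manip.camera(n); cv2.imwrite(f"pics/{n}0.png",p["pixels"][:,:,::-1])
    print(n,p["fx"],p["cx"],p["extrinsics"].round(3).tolist())
    for t in ["stand","hub","cap","tube","flask","bottle","dishes","faces_cw"]:
        print(t,[(d["location"] if isinstance(d["location"],list) else d["location"].round(0).tolist(),round(d["conf"],2)) for d in manip.search_frame(p,t)[:2]])
E
```

```text
pics
{'clock': 0.0, 'joints': array([ 1.10040159e+00,  3.00484498e-01,  1.52162091e+00,  2.06817332e-05,
        1.32070827e+00, -6.65877718e-02]), 'qd': array([-0.00085451,  0.00144253, -0.00129597,  0.0013893 , -0.0002404 ,
       -0.00029981]), 'effort': array([-1.84456570e-03, -5.31807590e+01, -3.52740026e+01,  7.08691031e-02,
        2.44240573e-02, -6.90851493e-05]), 'eef_pos': array([215.97048914, 505.51618503, 204.8621402 ]), 'eef_rot': array([-3.14037567e+00, -1.01232624e-04,  2.73778050e+00]), 'wrist_force': array([ 0.3677014 , -0.04133842, -0.64995456]), 'moment': array([0.03397612, 0.02563957, 0.0010748 ]), 'finger_gap': 93.96128773005186}
scene 382.8250465877821 323.9045351050566 [[0.537, 0.843, 0.01, -358.313], [0.499, -0.308, -0.81, -168.223], [-0.68, 0.44, -0.586, 1450.351], [0.0, 0.0, 0.0, 1.0]]
stand [([563.3, -135.0, 151.9], 0.63)]
hub [([597.5, -119.7, 174.9], 0.78)]
cap [([598.9, -123.8, 179.8], 0.93)]
tube [([596.9, -87.4, 82.0], 0.53)]
flask [([599.5, 120.4, 48.0], 0.79)]
bottle [([667.7, -356.2, 76.8], 0.97), ([598.5, -87.5, 81.2], 0.43)]
dishes [([760.5, -107.7, 31.4], 0.74), ([596.5, -171.8, 177.5], 0.69)]
faces_cw [([600.0, -76.9, 193.8], 0.92), ([596.2, -124.4, 174.0], 0.5)]
top 426.3503258821241 327.69923826857763 [[0.005, -1.0, 0.01, 8.875], [-0.998, -0.006, -0.067, 651.919], [0.067, -0.01, -0.998, 1192.988], [0.0, 0.0, 0.0, 1.0]]
stand [([525.4, -111.2, 201.7], 0.92)]
hub [([589.1, -115.1, 195.3], 0.94)]
cap [([592.5, -113.4, 196.9], 0.92)]
tube [([594.3, -55.0, 202.3], 0.48)]
flask [([589.7, -114.9, 194.6], 0.74), ([582.5, 125.1, 46.8], 0.7)]
bottle [([648.2, -337.4, 83.8], 0.8)]
dishes [([589.1, -52.6, 205.2], 0.73), ([747.4, -93.7, 35.3], 0.57)]
faces_cw [([593.0, -55.7, 202.9], 0.64)]
```

View pics/scene0.png

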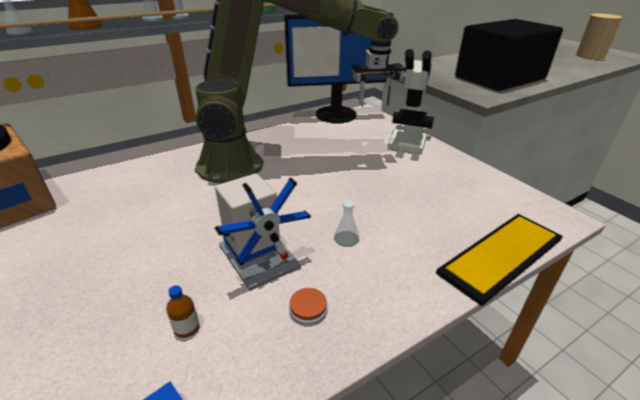

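View pics/top0.png

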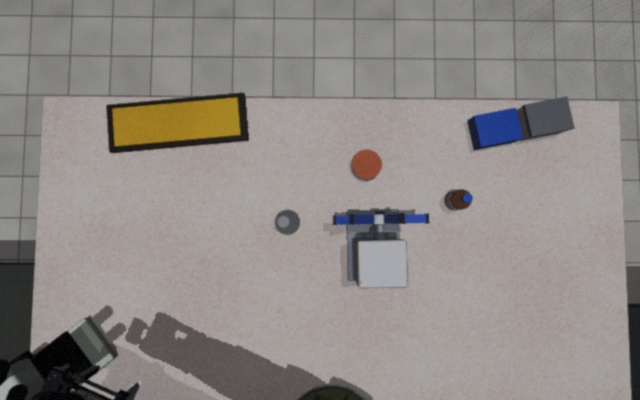

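The scene view (from beyond the wheel) shows the hub near (267,225) and the red cap at (284,256), hanging towards +y. In the top view the wheel is near (380,218), almost square to x. I'll zoom in to get the angle.

```bash
cat > h.py <<'E'
from cell import manip
import numpy as np, cv2
from scipy.optimize import least_squares
def proj(p,X):
    E=p["extrinsics"]; c=E[:3,:3]@np.asarray(X,float)+E[:3,3]
    return np.array([p["fx"]*c[0]/c[2]+p["cx"],p["fy"]*c[1]/c[2]+p["cy"]])
def wheelpt(o,yaw,ang,r,dx=0):
    y=-np.sin(ang)*r; z=np.cos(ang)*r+165
    return np.array([o[0]+dx*np.cos(yaw)-y*np.sin(yaw),o[1]+dx*np.sin(yaw)+y*np.cos(yaw),z])
E
python3 - <<'E'
import cv2
im=cv2.imread("pics/scene0.png")[165:295,195:335]
t=cv2.imread("pics/top0.png")[195:300,320:440]
a=cv2.resize(im,None,fx=4,fy=4,interpolation=cv2.INTER_CUBIC)
cv2.imwrite("pics/crop0.png",a)
from h import *
# housing top corners & spoke ends from top view
p=manip.camera("top");E=p["extrinsics"]
def back(u,v,z):
    d=E[:3,:3].T@np.array([(u-p["cx"])/p["fx"],(v-p["cy"])/p["fy"],1]); c=-E[:3,:3].T@E[:3,3]
    return (c+d*(z-c[2])/d[2]).round(1)
m=manip.masks_of(p,"stand")
hsv=cv2.cvtColor(p["pixels"],cv2.COLOR_RGB2HSV)
w=np.zeros((400,640),np.uint8); w[225:300,340:420]=1
w&=((hsv[:,:,1]<25)&(hsv[:,:,2]>165)).astype(np.uint8)
print(w.sum()); pts=np.argwhere(cv2.morphologyEx(w,cv2.MORPH_OPEN,np.ones((5,5),np.uint8)))[:,::-1].astype(np.float32)
box=cv2.boxPoints(cv2.minAreaRect(pts)); print(box.tolist()); B=np.array([back(u,v,200) for u,v in box]); print(B, B.mean(0))
bl=((hsv[:,:,0]>105)&(hsv[:,:,0]<130)&(hsv[:,:,1]>150)); bl[:205]=0;bl[235:]=0;bl[:,:320]=0;bl[:,440:]=0
q=np.argwhere(bl); print("blue",q.min(0),q.max(0))
E
```

```text
2631
[[360.0, 242.0], [405.0, 242.0], [405.0, 285.0], [360.0, 285.0]]
[[ 532.9  -64.3  200. ]
 [ 533.4 -173.2  200. ]
 [ 430.6 -172.5  200. ]
 [ 430.2  -64.4  200. ]] [ 481.775 -118.6    200.   ]
blue [215 335] [223 425]
```

View pics/crop0.png

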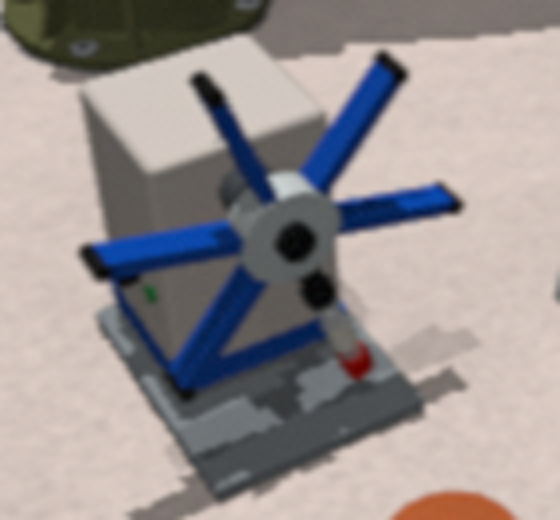

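```bash
python3 - <<'E'
from h import *
p=manip.camera("scene")
obs={1:(454,199),2:(392,68),3:(206,88),4:(95,260),5:(182,384),0:(357,370)}
for R in (115,126):
    def f(x):
        r=[]
        for k,(u,v) in obs.items():
            q=proj(p,wheelpt(x[:2],x[2],x[3]+k*np.pi/3,R if k else 136))
            r+=list(q-[195+u/4,165+v/4])
        return np.array(r)
    s=least_squares(f,[595,-118,0,3.7]); print(R,s.x.round(3),abs(s.fun).max().round(2))
E
```

```text
115 [ 5.93692e+02 -1.15903e+02 -1.00000e-03  3.45900e+00] 1.16
126 [ 5.94563e+02 -1.14564e+02  5.60000e-02  3.44300e+00] 4.57
```

Fit: wheel centre is at about (593,-116,165), yaw ≈0 and a≈3.46. I need +162° clockwise. The plan is to push spoke 2 from -42° over the top to about 65°, then spoke 1 to 60°, with the fingers shut and the jaw axis along x.

```bash
python3 -m crank '[{"offset":[0.02,-0.028,0.012],"spin":-7},{"offset":[0.04,-0.056,0.024],"spin":-14},{"offset":[0.06,-0.084,0.036],"spin":-21},{"offset":[0.08,-0.112,0.048],"spin":-28},{"offset":[0.1,-0.14,0.06],"spin":-35},{"offset":[0.12,-0.168,0.072],"spin":-42},{"offset":[0.14,-0.196,0.084],"spin":-49},{"offset":[0.16,-0.224,0.096],"spin":-56}]' 0 10
```

```text
clock: 1.72
eef_pos: [376.7, 280.2, 302.2]
eef_rot: [3.141, -0.0, 1.755]
wrist_force: [0.3, -0.5, -0.5]
finger_gap: 44.0
```

```bash
python3 -m crank '[{"offset":[0.022,-0.03,0.004],"spin":-2},{"offset":[0.044,-0.06,0.008],"spin":-4},{"offset":[0.066,-0.09,0.012],"spin":-6},{"offset":[0.088,-0.12,0.016],"spin":-8},{"offset":[0.11,-0.15,0.02],"spin":-10},{"offset":[0.132,-0.18,0.024],"spin":-10.5},{"offset":[0.154,-0.21,0.028],"spin":-10.5},{"offset":[0.176,-0.24,0.03],"spin":-10.5}]' 0 10; python3 -m crank '[{"offset":[0.015,-0.02,0],"spin":0},{"offset":[0.03,-0.04,0],"spin":0},{"offset":[0.039,-0.056,0],"spin":0},{"offset":[0.039,-0.056,0],"spin":0},{"offset":[0.039,-0.056,0],"spin":0},{"offset":[0.039,-0.056,0],"spin":0},{"offset":[0.039,-0.056,0],"spin":0},{"offset":[0.039,-0.056,0],"spin":0}]'
python3 - <<'E'
from h import *
p=manip.camera("scene"); cv2.imwrite("pics/s1.png",cv2.resize(p["pixels"][80:300,180:400,::-1],None,fx=2.6,fy=2.6))
print(manip.read_state()["eef_rot"])
E
```

```text
clock: 2.38
eef_pos: [553.6, 38.4, 332.9]
eef_rot: [3.14, -0.0, 1.571]
wrist_force: [0.9, -0.1, -0.4]
finger_gap: 0.7
clock: 3.05
eef_pos: [592.3, -16.7, 333.3]
eef_rot: [3.14, -0.0, 1.572]
wrist_force: [0.2, 0.7, 0.0]
finger_gap: 0.5
[ 3.13975192e+00 -2.02537181e-04  1.57200065e+00]
```

View pics/s1.png

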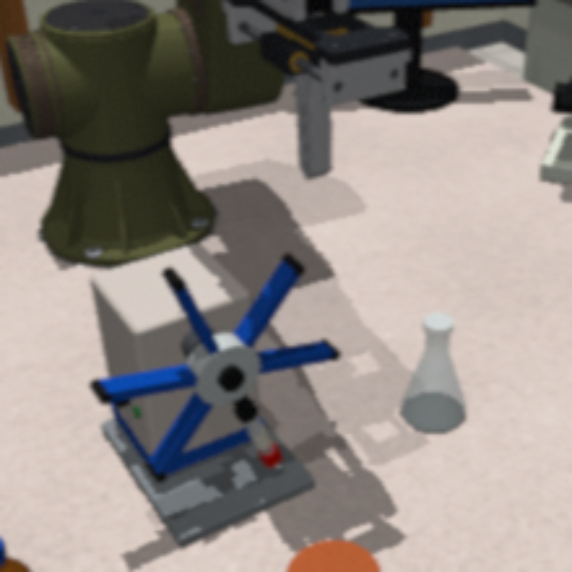

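The picture shows the shut fingers at (315,175) above and to the +y side of spoke 2, whose tip is at (290,265). The flask is well clear. Next I descend beside the spoke.

```bash
python3 -m crank '[{"offset":[0,0.005,-0.015],"spin":0},{"offset":[0,0.008,-0.03],"spin":0},{"offset":[0,0.008,-0.045],"spin":0},{"offset":[0,0.008,-0.06],"spin":0},{"offset":[0,0.008,-0.075],"spin":0},{"offset":[0,0.008,-0.09],"spin":0},{"offset":[0,0.008,-0.096],"spin":0},{"offset":[0,0.008,-0.096],"spin":0}]'; python3 -m crank '[{"offset":[0,-0.005,0],"spin":0},{"offset":[0,-0.01,0],"spin":0},{"offset":[0,-0.015,0],"spin":0},{"offset":[0,-0.02,0],"spin":0},{"offset":[0,-0.025,0],"spin":0},{"offset":[0,-0.03,0],"spin":0},{"offset":[0,-0.035,0],"spin":0},{"offset":[0,-0.04,0],"spin":0}]'
```

```text
clock: 3.77
eef_pos: [591.8, -8.5, 236.1]
eef_rot: [-3.141, -0.0, 1.572]
wrist_force: [0.4, 0.1, 1.4]
finger_gap: 0.2
clock: 4.43
eef_pos: [591.8, -49.0, 236.3]
eef_rot: [3.142, -0.0, 1.572]
wrist_force: [-0.2, 2.1, 2.3]
finger_gap: 0.3
```

```bash
python3 -m crank '[{"offset":[0,-0.007,0.002],"spin":0},{"offset":[0,-0.014,0.004],"spin":0},{"offset":[0,-0.021,0.006],"spin":0},{"offset":[0,-0.028,0.008],"spin":0},{"offset":[0,-0.035,0.01],"spin":0},{"offset":[0,-0.042,0.012],"spin":0},{"offset":[0,-0.049,0.013],"spin":0},{"offset":[0,-0.054,0.014],"spin":0}]'
python3 - <<'E'
import numpy as np
for t in range(0,75,10):
    T=np.radians(t); r=88; print(t,round(-116-(r*np.sin(T)-5*np.cos(T)-8)),round(165+r*np.cos(T)+5*np.sin(T)))
from h import *
p=manip.camera("scene"); cv2.imwrite("pics/s2.png",cv2.resize(p["pixels"][80:300,180:400,::-1],None,fx=2.6,fy=2.6))
E
```

```text
clock: 5.1
eef_pos: [591.7, -103.9, 250.3]
eef_rot: [-3.141, -0.0, 1.572]
wrist_force: [1.2, 0.9, -1.2]
finger_gap: 0.4
0 -103 253
10 -118 253
20 -133 249
30 -148 244
40 -161 236
50 -172 225
60 -182 213
70 -189 200
```

View pics/s2.png

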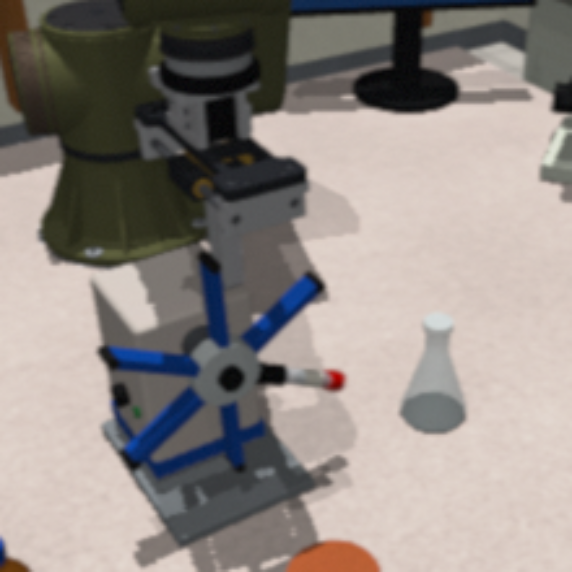

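Spoke 2 is upright at (212,290) in front of the finger, and the tube is horizontal with its cap at (335,380). I continue along the arc to about 65°.

```bash
python3 -m crank '[{"offset":[0,-0.007,0.002],"spin":0},{"offset":[0,-0.014,0.003],"spin":0},{"offset":[0,-0.021,0.001],"spin":0},{"offset":[0,-0.029,-0.001],"spin":0},{"offset":[0,-0.036,-0.003],"spin":0},{"offset":[0,-0.044,-0.006],"spin":0},{"offset":[0,-0.05,-0.010],"spin":0},{"offset":[0,-0.057,-0.014],"spin":0}]'; python3 -m crank '[{"offset":[0,-0.006,-0.005],"spin":0},{"offset":[0,-0.011,-0.011],"spin":0},{"offset":[0,-0.016,-0.017],"spin":0},{"offset":[0,-0.021,-0.023],"spin":0},{"offset":[0,-0.024,-0.029],"spin":0},{"offset":[0,-0.024,-0.029],"spin":0},{"offset":[0,-0.024,-0.029],"spin":0},{"offset":[0,-0.024,-0.029],"spin":0}]'
python3 - <<'E'
from h import *
p=manip.camera("scene"); cv2.imwrite("pics/s3.png",cv2.resize(p["pixels"][80:300,180:400,::-1],None,fx=2.6,fy=2.6))
E
```

```text
clock: 5.82
eef_pos: [591.7, -162.2, 236.0]
eef_rot: [-3.142, -0.0, 1.571]
wrist_force: [0.4, 1.7, 0.4]
finger_gap: 0.7
clock: 6.48
eef_pos: [591.7, -186.1, 207.1]
eef_rot: [-3.141, 0.0, 1.572]
wrist_force: [0.1, -0.5, 0.4]
finger_gap: 0.6
```

View pics/s3.png

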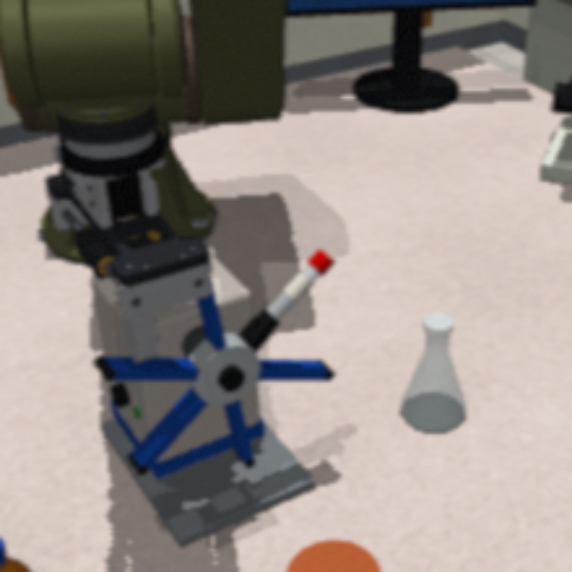

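Tube is at about -50° (cap at (320,262)) and spoke 1 just past upright. I retract up, cross over, and come down between the tube and spoke 1.

```bash
python3 -m crank '[{"offset":[0,0,0.02],"spin":0},{"offset":[0,0,0.045],"spin":0},{"offset":[0,0,0.075],"spin":0},{"offset":[0,0,0.105],"spin":0},{"offset":[0,0,0.13],"spin":0},{"offset":[0,0.03,0.13],"spin":0},{"offset":[0,0.06,0.13],"spin":0},{"offset":[0,0.09,0.13],"spin":0}]'; python3 -m crank '[{"offset":[0,0.006,0],"spin":0},{"offset":[0,0.011,0],"spin":0},{"offset":[0,0.011,0],"spin":0},{"offset":[0,0.011,0],"spin":0},{"offset":[0,0.011,0],"spin":0},{"offset":[0,0.011,0],"spin":0},{"offset":[0,0.011,0],"spin":0},{"offset":[0,0.011,0],"spin":0}]'
python3 - <<'E'
from h import *
p=manip.camera("scene"); cv2.imwrite("pics/s4.png",cv2.resize(p["pixels"][80:300,180:400,::-1],None,fx=2.6,fy=2.6))
E
```

```text
clock: 7.2
eef_pos: [591.6, -95.0, 337.8]
eef_rot: [3.141, 0.0, 1.571]
wrist_force: [0.7, 0.6, -0.3]
finger_gap: 0.5
clock: 7.87
eef_pos: [591.6, -84.5, 337.7]
eef_rot: [3.141, 0.0, 1.57]
wrist_force: [0.0, 0.4, -0.2]
finger_gap: 0.5
```

View pics/s4.png

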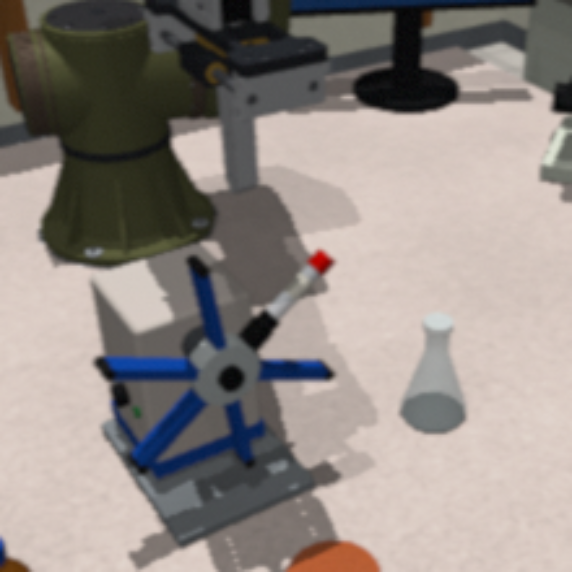

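```bash
cat >> h.py <<'E'
def fit(p,obs,x0,s=2.6,o=(180,80)):
    def f(x):
        r=[]
        for k,(u,v) in obs.items():
            r+=list(proj(p,wheelpt(x[:2],x[2],x[3]+k*np.pi/3,115 if k else 138))-[o[0]+u/s,o[1]+v/s])
        return np.array(r)
    q=least_squares(f,x0); print(q.x.round(3),np.degrees(q.x[3]).round(1)-360,abs(q.fun).max().round(2))
E
python3 - <<'E'
from h import *
p=manip.camera("scene")
fit(p,{0:(321,260),1:(199,267),2:(102,369),3:(140,462),4:(248,462),5:(328,374)},[592,-116,0,5.3])
E
python3 -m crank '[{"offset":[0,0,-0.012],"spin":0},{"offset":[0,0,-0.024],"spin":0},{"offset":[0,0,-0.036],"spin":0},{"offset":[0,0,-0.048],"spin":0},{"offset":[0,0,-0.06],"spin":0},{"offset":[0,0,-0.072],"spin":0},{"offset":[0,0,-0.084],"spin":0},{"offset":[0,0,-0.086],"spin":0}]'
```

```text
[ 5.95318e+02 -1.17067e+02 -6.00000e-03  5.36400e+00] -52.69999999999999 2.59
clock: 8.63
eef_pos: [591.0, -84.2, 249.7]
eef_rot: [-3.14, -0.0, 1.57]
wrist_force: [-0.3, 0.0, -0.3]
finger_gap: 0.7
```

```bash
python3 -m crank '[{"offset":[0,-0.01,0.001],"spin":0},{"offset":[0,-0.02,0.002],"spin":0},{"offset":[0,-0.03,0.003],"spin":0},{"offset":[0,-0.039,0.002],"spin":0},{"offset":[0,-0.048,0],"spin":0},{"offset":[0,-0.056,-0.003],"spin":0},{"offset":[0,-0.064,-0.006],"spin":0},{"offset":[0,-0.071,-0.01],"spin":0}]'; python3 -m crank '[{"offset":[0,-0.006,-0.004],"spin":0},{"offset":[0,-0.012,-0.010],"spin":0},{"offset":[0,-0.016,-0.014],"spin":0},{"offset":[0,-0.020,-0.018],"spin":0},{"offset":[0,-0.023,-0.022],"spin":0},{"offset":[0,-0.025,-0.025],"spin":0},{"offset":[0,-0.025,-0.025],"spin":0},{"offset":[0,-0.025,-0.025],"spin":0}]'
python3 -m crank '[{"offset":[0,0,0.01],"spin":0},{"offset":[0,0,0.03],"spin":0},{"offset":[0,0,0.055],"spin":0},{"offset":[0,0,0.085],"spin":0},{"offset":[0,0,0.115],"spin":0},{"offset":[0,-0.02,0.135],"spin":0},{"offset":[0,-0.04,0.14],"spin":0},{"offset":[0,-0.04,0.14],"spin":0}]'
python3 - <<'E'
from h import *
p=manip.camera("scene"); cv2.imwrite("pics/s5.png",cv2.resize(p["pixels"][80:300,180:400,::-1],None,fx=2.6,fy=2.6))
E
```

```text
clock: 9.3
eef_pos: [591.1, -156.2, 239.5]
eef_rot: [-3.14, -0.0, 1.57]
wrist_force: [0.9, 1.7, 0.6]
finger_gap: 0.3
clock: 9.97
eef_pos: [590.9, -181.2, 214.3]
eef_rot: [-3.139, -0.0, 1.57]
wrist_force: [0.9, 0.7, -0.2]
finger_gap: 0.1
clock: 10.63
eef_pos: [590.7, -223.6, 356.9]
eef_rot: [3.141, 0.002, 1.568]
wrist_force: [-0.3, -0.2, -1.2]
finger_gap: 0.5
```

View pics/s5.png

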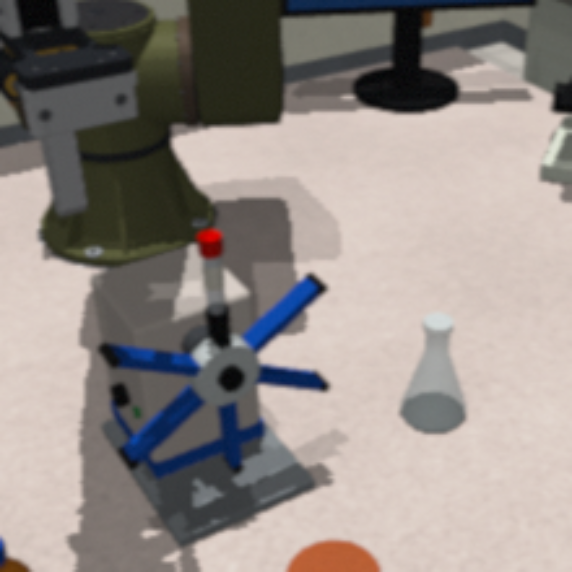

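```bash
python3 - <<'E'
from h import *
p=manip.camera("scene")
o={0:(210,240),1:(107,355),2:(130,458),3:(234,464),4:(322,382),5:(317,284)}
fit(p,o,[592,-116,0,6.28])
for a in (-.1,0,.1): print(a,[((proj(p,wheelpt((594,-116.5),0,a,r))-[180,80])*2.6).round(0).tolist() for r in (0,138)])
for n in ("scene","top"):
    q=manip.camera(n)
    for t in ("flask","bottle","dishes"): print(n,t,[(np.round(d["location"]).tolist(),round(d["conf"],2)) for d in manip.search_frame(q,t)[:2]])
E
```

```text
[ 5.94439e+02 -1.16269e+02  2.00000e-03  6.29600e+00] 0.6999999999999886 0.7
-0.1 [[224.0, 370.0], [226.0, 234.0]]
0 [[224.0, 370.0], [211.0, 237.0]]
0.1 [[224.0, 370.0], [195.0, 243.0]]
scene flask [([598.0, 117.0, 44.0], 0.93), ([599.0, -122.0, 184.0], 0.25)]
scene bottle [([669.0, -351.0, 74.0], 0.85)]
scene dishes [([762.0, -105.0, 34.0], 0.57)]
top flask [([580.0, 125.0, 48.0], 0.69)]
top bottle []
top dishes [([745.0, -94.0, 33.0], 0.81)]
```

The tube is within about 1° of upright, the bystanders haven't moved, and the hand is clear. I'll hand it in.

```bash
python3 -c "
from cell import manip
print(manip.sign_off())"
```

```text
the job is handed in; nothing more can be done
None
```

The tube now points straight up. I turned the wheel about 163° clockwise in two pushes with the shut fingertips, first on spoke 2 and then on spoke 1, and handed the job in with about 47 s to spare.

- **Angle:** the last camera fit put the tube about 0.7° from upright, against a limit of 8°. The largest misfit was 0.7 px.
- **Forces:** readings at the end of each move showed only a few newtons at the wrist. I did not record what happened within a move.
- **Bystanders:** in the scene view, flask, bottle and dishes were found within about 6 mm of where they started, close to the detector's own scatter. In the last top view the bottle was not found; the flask and dishes agreed there too.
- **Hand and rest:** the hand was about 140 mm above where the last push ended. I have no direct reading of the wheel's speed. The angle was fitted from a single picture after the hand had left it.

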